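# Seal a gel tray in the casting stand with a spacer block and hold it

### The arm

A 6-joint arm with a two-finger parallel gripper is mounted at the origin on the work surface. World frame = base frame: x ahead of the robot, y to its left, z up, the work surface at z = 0. Lengths are in m, angles in rad, forces in N, time in s.
With the tool pointing down it reaches from about 0.325 to 0.9 m from the base axis. Payload 6.1 kg.
Tool frame: the origin (TCP) lies midway between the tips of the shut fingers; the grasp point (between the pads) lies 19 mm behind it; x points along the fingers, y is the direction in which the jaws open and shut, and the axes are right-handed (so a half turn about x gives the same grasp; the last joint's range is limited). The gripper opens to 85 mm and grips with 20 to 120 N. Pads are 22 mm wide; open, the fingers measure 114 mm over their backs; the gripper's body (76 mm by 85 mm) begins 54 mm behind the grasp point. The pads swing forward as they close: fully open they stand 13 mm farther back than shut.
Start: joints at [1.103, 0.22, 1.526, -0, 1.395, -0.126], TCP at [0.209, 0.589, 0.231] pointing down, gripper open.
Joint ranges: [-2.98, 2.98], [-0.91, 2.08], [0.09, 2.57], [-1.24, 4.39], [0.2, 2.65], [-2.68, 2.68]. Speed limits (rad/s): [2.57, 2.57, 3.01, 3.14, 3.14, 3.14].

### API

Orientations are given as [roll, pitch, yaw] about the fixed x, y, z axes, in that order (R = Rz(yaw) Ry(pitch) Rx(roll)).
In Python, from plant import movep, move_l, set_joints, gripper_to, hold, inverse_kinematics, observe, get_image, get_calibration, Unreachable, job_done gives the robot as it stands. Calls block until the motion is done:
- movep(position, orientation): joint-space move of the TCP to a pose.
- move_l(position, feed=0.15, rotation=None, max_force=None): straight line of the TCP; rotation=None keeps the orientation; feed is the mean speed in m/s. With max_force (N) it stops when the force on the tool has changed by that much, and returns True; else False.
- set_joints(angles): joint-space move.
- gripper_to(opening, f_grip=None): finger opening in m; f_grip is the grip in N (None keeps the last); returns when the fingers have stopped.
- hold(seconds).
- inverse_kinematics(position, orientation): joint angles nearest the present ones, or None.
- observe(): the state.
- get_image(name): name is "scene" or "top"; returns (picture, depth): 480x640x3 uint8, red, green, blue; 480x640 float32, m along the optical axis (not along the pixel's ray), 0 where there is no reading.
- get_calibration(name): a dict with "intrinsics" (3x3 intrinsics, pixels), "world_from_camera" (4x4, takes a point from camera to world coordinates). Camera axes: x right, y down, z forward; pixel columns grow to the right and rows downward; lengths in m; the calibration is good to about 2 mm. A picture is of the moment at which its call begins. get_calibration takes no time and is no camera call.
A pose or a line that the arm cannot do raises Unreachable and nothing moves.
- job_done(): hands the job in, once; it reports no verdict.
The state is a dict: "time_s": time; "q": joint angles; "joint_velocities": joint speeds; "joint_torque": joint torques, N m; "eef_pos": TCP position; "tcp_rot": TCP orientation; "ft_force": force on the tool from outside, world axes, zero at the start; "torque": the same for the moment, N m; "opening": finger opening in m.
Only numpy, scipy, OpenCV 4.12 (cv2) and the standard library are available. Lean on these libraries where they do the work, as an engineer would, in place of code of your own. Each camera call takes 0.05 s, during which the arm holds its last target.

### The job

Lay the short gel tray flat in the free lane of the casting stand, open ends along the lane, and let go of it; then slide the grey spacer block down into the gap between that tray and the stop wall (the gap behind the long tray is too narrow: do not force it there) and with it push the tray flush against the sprung sealing bar. Finish while still gripping the spacer, keeping the tray firmly pressed so that the sealing bar gives by a few millimetres, ready for pouring. Leave the long tray and everything else on the bench where they are.

Things in the scene. Friction and masses are not known exactly. Their poses are not given: they have to be found in the camera images.
- caster: Grey fixed two-lane casting stand, 170 (x, away from the robot) x 204 mm. Origin: centre of its underside. Bed of the lanes 16 mm up. Lane centres at y = +52 (left), -52 mm (right), each 66 mm wide between rails 5 mm wide, 6 mm high. Near stop wall: inner face x = -60 mm, 22 mm above the bed. Seal faces at x = +52 mm; end wall x = 68 to 85, 38 mm above the bed. One lane is free; it varies.
- seal_left: Black rubber-faced sealing bar at the far end of the left lane, 62 mm wide, 30 high, 8 thick, on springs: it gives straight towards the end wall (stand's +x) by at most 6 mm, 2 N per mm, no preload. Origin: centre of the lower edge of the face that the tray meets, 18 mm above the bench; axes parallel to the stand's.
- seal_right: The same sealing bar of the right lane.
- short_tray: Short clear gel tray, loose on the bench: 60 mm long (its x), 60 wide (y), 30 high, about 60 g. Floor 4 mm thick; two upright side walls (5 mm thick, full length, outer faces at y = +-30 mm) are gripped together across the width, from above; both x ends are open; same either way round. Origin: centre of its underside.
- long_tray: Long clear-acrylic gel tray, same section (60 mm wide, 30 mm high) but 90 mm long (its x), loose, already lying in one lane; to be left alone. The gap between it and the stop wall is 22 mm at the most. Origin: centre of its underside.
- spacer: Grey plastic spacer, loose on the bench: block 36 mm thick (its x), 56 wide (y), 26 high, with a central upright grip fin 12 mm thick (x), 40 wide (y), from 26 to 58 mm above the underside; about 70 g; same either way round. In place its x lies along the lane; it needs a gap of over 36 mm. Origin: centre of its underside.
- comb: Black gel comb, 64 x 31 x 6 mm, lying on the bench; bystander.
- pipette: White and grey pipette, about 285 mm long, lying on the bench; bystander.
- tube_rack: Blue rack of small tubes, 70 x 110 mm, 38 mm high; bystander.
- tip_box: Open box of pipette tips, 85 x 122 mm, 54 mm high; bystander.
- timer: Small white bench timer, 50 x 62 x 18 mm; bystander.
Things that resemble listed ones, but are neither listed nor needed, are in the scene too. Leave any green or pink look-alike of the short_tray alone. What is shaped like the spacer but turquoise is not meant.

How it is judged:
By the outcome, as a careful person would: the job done as asked, in the order asked, and still so for the second after the job is handed in, while the arm keeps its last pose, push and grip.
It also fails if it takes over 64 s, if anything falls off the work surface, if the arm or the gripper's body presses on something with over 40 N, if the wrist force passes 120 N, or if a joint passes its speed limit or range.

## Working session

There is one attempt and no reset: what is moved stays moved. The work goes in short steps, each a Python script; the robot and the scene stay as the last script left them, time stands still between calls to the robot, and variables do not carry over. Pictures are saved under pics/ and viewed, and the job is handed in when it is done.

```bash
ls; mkdir -p pics
python3 - <<'E'
from plant import *
import cv2, numpy as np
for n in("scene","top"):
    p,d=get_image(n); cv2.imwrite(f"pics/{n}0.png",p[:,:,::-1]); np.save(f"pics/{n}0.npy",d)
    c=get_calibration(n); print(n,np.round(c["intrinsics"],1).tolist(),np.round(c["world_from_camera"],3).tolist(), (d>0).mean())
s=observe(); print(s["time_s"],s["eef_pos"],s["tcp_rot"],s["opening"])
E
```

```text
pics
scene [[576.1, 0.0, 310.4], [0.0, 576.1, 238.5], [0.0, 0.0, 1.0]] [[-0.441, 0.629, -0.64, 1.209], [0.898, 0.312, -0.312, 0.301], [0.004, -0.712, -0.702, 0.771], [0.0, 0.0, 0.0, 1.0]] 0.9959244791666667
top [[574.6, 0.0, 326.6], [0.0, 574.6, 242.2], [0.0, 0.0, 1.0]] [[0.024, -0.986, 0.163, 0.385], [-0.999, -0.028, -0.019, -0.036], [0.023, -0.163, -0.986, 1.088], [0.0, 0.0, 0.0, 1.0]] 0.9961263020833333
0.1 [0.20924916 0.58834793 0.23028409] [-1.68920983  1.56902373 -2.03100758] 0.08574121795405822
```

View pics/scene0.png

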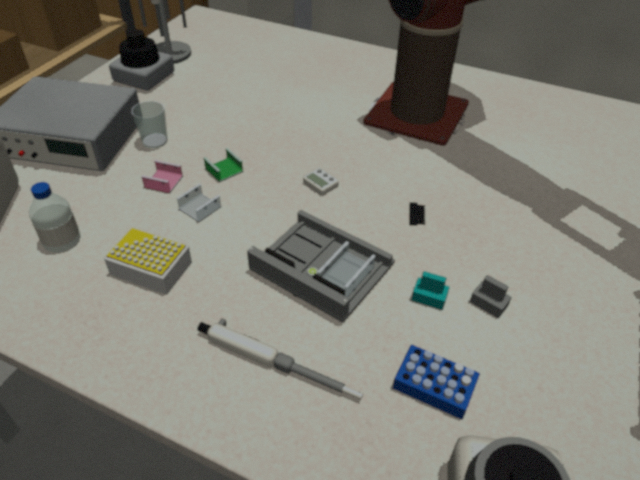

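View pics/top0.png

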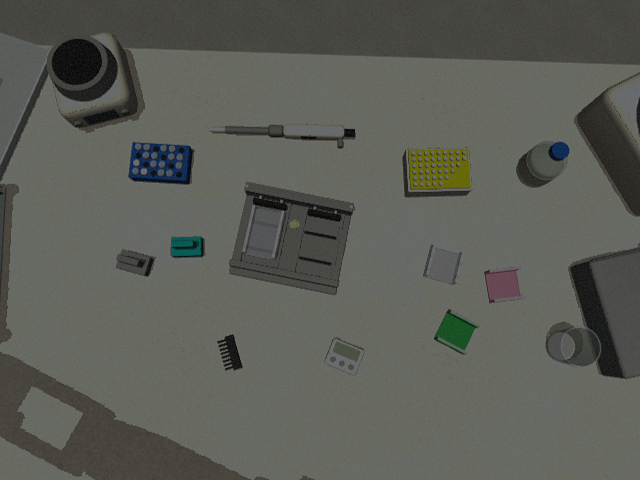

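The short clear tray is at top (443,264) and scene (199,204); the look-alikes are pink at top (503,285) and green at top (457,332). The grey spacer is at top (134,262), with the turquoise look-alike at top (187,246). The stand is around top (292,238). The long tray lies in the image-left lane (265,230), which is +y, so the right lane is free. I'll confirm this in enlarged crops.

Run:
```python
import cv2, numpy as np
a=cv2.imread("pics/top0.png"); b=cv2.imread("pics/scene0.png")
def crop(im,x,y,w,h,k,n): cv2.imwrite(n,np.clip(cv2.resize(im[y:y+h,x:x+w],None,fx=k,fy=k,interpolation=cv2.INTER_CUBIC)*1.0*(1.6 if im is a else 1.2),0,255).astype(np.uint8))
crop(a,222,175,140,125,5,"pics/c_stand.png")
l=a[225:300,105:215]; r=a[225:300,415:525]
m=np.vstack([l,r]); crop(a,0,0,1,1,1,"pics/x.png")
cv2.imwrite("pics/c_objs.png",np.clip(cv2.resize(m,None,fx=4,fy=4,interpolation=cv2.INTER_CUBIC)*1.6,0,255).astype(np.uint8)[:600,:])
l=b[145:225,140:250]; r=b[250:330,405:515]
cv2.imwrite("pics/c_objs2.png",np.clip(cv2.resize(np.vstack([l,r]),None,fx=3.7,fy=3.7,interpolation=cv2.INTER_CUBIC)*1.2,0,255).astype(np.uint8))
```

```text
(no output)
```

View pics/c_stand.png

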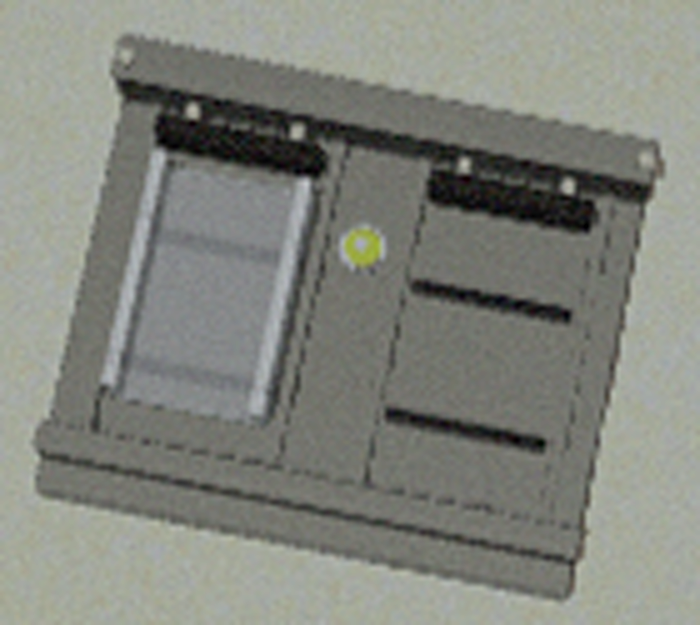

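View pics/c_objs.png

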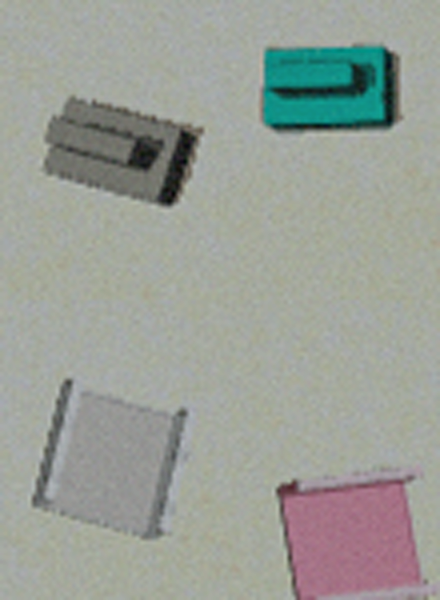

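View pics/c_objs2.png

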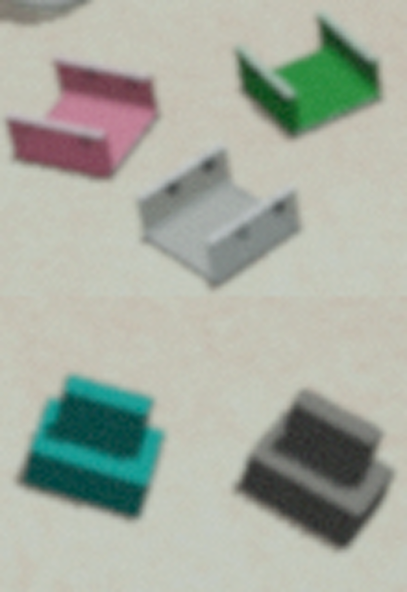

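The crops confirm the clear, colourless tray and the plain grey spacer as the ones meant, and the right lane (-y, image right) is free. Next I'll turn both depth views into world points.

```bash
cat > h.py <<'E'
import numpy as np, cv2
from plant import *
def cloud(n,d):
    c=get_calibration(n);K=c["intrinsics"];T=np.array(c["world_from_camera"])
    v,u=np.mgrid[0:480,0:640]
    P=np.stack([(u-K[0][2])/K[0][0]*d,(v-K[1][2])/K[1][1]*d,d],-1)
    return P@T[:3,:3].T+T[:3,3]
def ray(n,u,v):
    c=get_calibration(n);K=c["intrinsics"];T=np.array(c["world_from_camera"])
    r=T[:3,:3]@np.array([(u-K[0][2])/K[0][0],(v-K[1][2])/K[1][1],1]); return T[:3,3],r
def atz(n,u,v,z):
    o,r=ray(n,u,v); return o+r*(z-o[2])/r[2]
def tri(a,b):
    (o1,r1),(o2,r2)=ray("top",*a),ray("scene",*b)
    r1=r1/np.linalg.norm(r1);r2=r2/np.linalg.norm(r2)
    s=np.linalg.lstsq(np.stack([r1,-r2],1),o2-o1,rcond=None)[0]
    p,q=o1+s[0]*r1,o2+s[1]*r2
    return (p+q)/2,np.linalg.norm(p-q)
E
python3 - <<'E'
from h import *
C={n:cloud(n,np.load(f"pics/{n}0.npy")) for n in("top","scene")}
def st(n,x0,x1,y0,y1):
    P=C[n][y0:y1,x0:x1].reshape(-1,3); z=P[:,2]
    print(n,"z hist",np.round(np.percentile(z,[1,10,30,50,70,90,97,99])*1e3,1))
    return P
for nm,b in dict(tray=(420,465,242,288),spacer=(112,158,245,280),stand=(228,358,180,296)).items():
    print(nm); P=st("top",*b)
for nm,b in dict(tray=(175,225,185,225),spacer=(468,515,272,318),stand=(245,396,210,318)).items():
    print(nm); P=st("scene",*b)
    # oblique objects
for nm,z0,z1,cx in (("tray",.022,.04,(443,264)),("spacer",.05,.066,(134,262))):
  c=atz("top",*cx,.02)
  for n in C:
    P=C[n].reshape(-1,3); m=(P[:,2]>z0)&(P[:,2]<z1)&(np.linalg.norm(P[:,:2]-c[:2],axis=1)<.05)
    Q=P[m]; print(nm,n,m.sum(),Q.mean(0), cv2.minAreaRect(Q[:,:2].astype(np.float32)*1000))
# heights image rendered around objects
def render(n,c,R,zmax,name,k=1.5):
    P=C[n].reshape(-1,3); g=np.zeros((300,300),np.uint8)
    S=150/R
    i=((c[0]-P[:,0])*S+150).astype(int); j=((c[1]-P[:,1])*S+150).astype(int)
    ok=(i>=0)&(i<300)&(j>=0)&(j<300); o=np.argsort(P[ok,2])
    for a,b,z in zip(i[ok][o],j[ok][o],P[ok,2][o]): cv2.circle(g,(b,a),2,int(np.clip(20+z/zmax*230,0,255)),-1)
    return g
t=np.vstack([np.hstack([render(n,atz("top",443,264,.02),.06,.04,"") for n in C]),np.hstack([render(n,atz("top",134,262,.03),.06,.07,"") for n in C])])
cv2.imwrite("pics/r1.png",t)
cv2.imwrite("pics/r2.png",np.hstack([render(n,atz("top",292,238,.02),.14,.07,"") for n in C]))
E
```

```text
tray
top z hist [-5.6 -3.1 -1.   1.1  3.2 25.1 30.1 32. ]
spacer
top z hist [-6.4 -4.1 -2.2 -0.1 22.7 45.2 56.7 58.6]
stand
top z hist [-5.6 -2.9  1.1 14.3 18.1 44.5 52.5 54.6]
tray
scene z hist [-2.3 -0.5  1.   2.8  7.4 26.5 31.3 33.4]
spacer
scene z hist [-2.9 -1.5  0.2  3.6 25.2 48.8 57.6 59. ]
stand
scene z hist [-2.6 -0.8  0.9 14.9 21.5 46.8 54.4 56.1]
tray top 223 [ 0.52621178 -0.27913173  0.02821092] ((526.6937255859375, -278.45550537109375), (61.47429656982422, 60.30682373046875), 75.11278533935547)
tray scene 289 [ 0.52895032 -0.27751295  0.02825852] ((526.5171508789062, -278.1498718261719), (66.7417984008789, 62.41509246826172), 75.50237274169922)
spacer top 148 [0.51350061 0.30077291 0.05569948] ((513.71435546875, 301.3167724609375), (40.26051330566406, 11.744766235351562), 75.65418243408203)
spacer scene 200 [0.51643141 0.30192549 0.0561705 ] ((514.8115844726562, 301.33892822265625), (40.2677116394043, 15.081796646118164), 79.06806945800781)
```

View pics/r1.png

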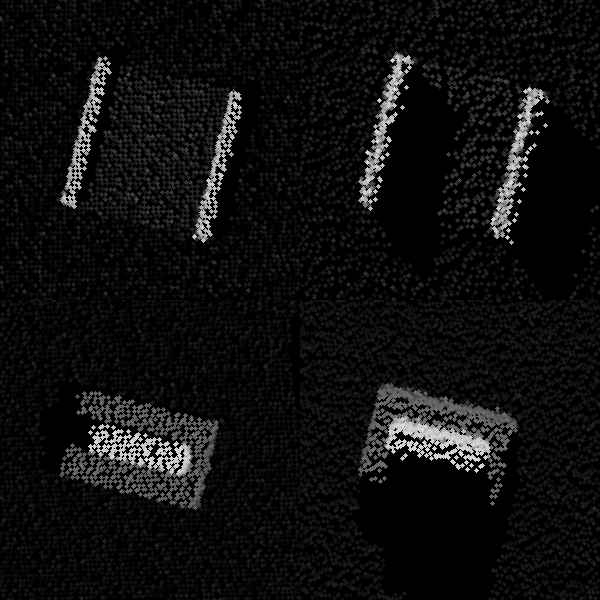

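View pics/r2.png

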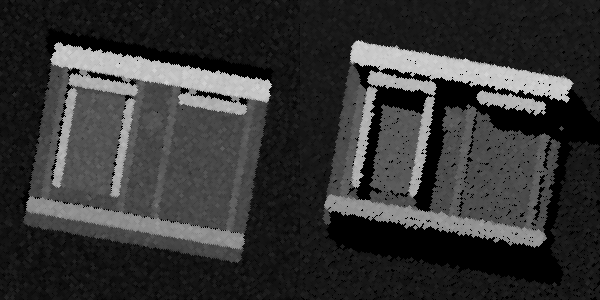

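The heights agree in both views: tray walls about 30 mm, spacer 26 and 58 mm, and stand bed and end wall 16 and 54 mm. I'll fit (x, y, yaw) against the known section, using the height maps from both cameras.

```bash
cat >> h.py <<'E'
from scipy.optimize import minimize
def boxes(bl):
    def h(x,y):
        z=np.zeros_like(x)
        for x0,x1,y0,y1,t in bl: z=np.where((x>=x0)&(x<=x1)&(y>=y0)&(y<=y1),np.maximum(z,t),z)
        return z
    return h
TRAY=[(-.03,.03,-.03,.03,.004),(-.03,.03,.025,.03,.03),(-.03,.03,-.03,-.025,.03)]
SP=[(-.018,.018,-.028,.028,.026),(-.006,.006,-.02,.02,.058)]
ST=[(-.085,.085,-.102,.102,.016),(.068,.085,-.102,.102,.054)]
def fit(P,bl,p0,R,zb=0.,mask=None,offs=True,extra=None):
    P=P.reshape(-1,3); P=P[(np.linalg.norm(P[:,:2]-p0[:2],axis=1)<R)]
    hf=boxes(bl); k=.0005
    def cost(p):
        c,s=np.cos(p[2]),np.sin(p[2]); d=P[:,:2]-p[:2]
        x=d[:,0]*c+d[:,1]*s; y=-d[:,0]*s+d[:,1]*c
        e=0
        for a in(-.0012,0,.0012):
            for b in(-.0012,0,.0012):
                e=e+np.minimum(abs(hf(x+a,y+b)+zb-P[:,2]),.015)
        if mask is not None: e=e[mask(x,y)]
        return e.mean()/9*1e3
    best=None
    for _ in range(4):
        q0=p0 if best is None else best.x
        sim=np.array([q0]+[np.array(q0)+v for v in np.diag([.004,.004,.08])*(1 if _%2==0 else -.6)])
        r=minimize(cost,q0,method="Nelder-Mead",options=dict(initial_simplex=sim,xatol=1e-5,fatol=1e-5))
        if best is None or r.fun<best.fun: best=r
    return best.x,best.fun
E
python3 - <<'E'
from h import *
C={n:cloud(n,np.load(f"pics/{n}0.npy")) for n in("top","scene")}
def run(nm,bl,p0,R,mask=None):
    for n in C:
        x,f=fit(C[n],bl,np.array(p0),R,mask=mask); print(nm,n,np.round(x[:2]*1e3,1),np.round(np.degrees(x[2]),2),round(f,2))
y=-np.radians(14)
run("tray",TRAY,[.5266,-.2783,y],.06)
run("spacer",SP,[.514,.301,y],.06)
c=atz("top",292,238,.02)
NW=[(-.085,.085,-.102,.102,.016),(.068,.085,-.102,.102,.054),(-.072,-.06,-.102,.102,.038)]
rl=[(-.06,.068,s*52/1e3+e*.0355-.0025,s*52/1e3+e*.0355+.0025,.022) for s in(1,-1) for e in(1,-1)]
LT=[(-.0+.052-.09,.052,.022,.082,.02),(-.038,.052,.022,.027,.046),(-.038,.052,.077,.082,.046)]
SE=[(.052,.06,s*.052-.031,s*.052+.031,.048) for s in(1,-1)]
run("stand",NW+rl+LT+SE,[c[0],c[1],y],.15)
import numpy as np
# profile of near wall & free lane in stand frame
p,_=fit(C["top"],NW+rl+LT+SE,np.array([c[0],c[1],y]),.15)
for n in C:
    P=C[n].reshape(-1,3); d=P[:,:2]-p[:2]; X=(d[:,0]*np.cos(p[2])+d[:,1]*np.sin(p[2]))*1e3; Y=(-d[:,0]*np.sin(p[2])+d[:,1]*np.cos(p[2]))*1e3
    print(n,"lane x:z",[(a,round(float(np.median(P[(X>a-1.5)&(X<a+1.5)&(abs(Y+52)<25),2]))*1e3)) if ((X>a-1.5)&(X<a+1.5)&(abs(Y+52)<25)).any() else None for a in range(-93,93,3)])
    print(n,"y:z",[(a,round(float(np.median(P[(Y>a-1)&(Y<a+1)&(abs(X)<30),2]))*1e3)) if ((Y>a-1)&(Y<a+1)&(abs(X)<30)).any() else None for a in range(-106,108,2)])
E
```

```text
tray top [ 527.  -279.4] -13.51 2.75
tray scene [ 527.1 -278.7] -12.46 4.69
spacer top [514.1 302.4] -13.97 3.02
spacer scene [513.7 301.4] -14.15 3.74
stand top [565.7  10.8] -10.04 3.02
stand scene [565.5  10.4] -9.73 4.03
top lane x:z [(-93, -2), (-90, -2), (-87, -2), (-84, 13), (-81, 14), (-78, 15), (-75, 14), (-72, 29), (-69, 36), (-66, 35), (-63, 36), (-60, 35), (-57, 15), (-54, 14), (-51, 15), (-48, 14), (-45, 15), (-42, 15), (-39, 15), (-36, 15), (-33, 15), (-30, 15), (-27, 14), (-24, 14), (-21, 14), (-18, 15), (-15, 14), (-12, 14), (-9, 14), (-6, 14), (-3, 15), (0, 14), (3, 14), (6, 14), (9, 14), (12, 15), (15, 15), (18, 15), (21, 15), (24, 14), (27, 15), (30, 14), (33, 14), (36, 14), (39, 14), (42, 14), (45, 14), (48, 14), (51, 28), (54, 47), (57, 46), (60, 46), (63, 36), (66, 33), (69, 46), (72, 53), (75, 51), (78, 52), (81, 53), (84, 52), None, None]
top y:z [(-106, -1), (-104, -1), (-102, 12), (-100, 15), (-98, 14), (-96, 14), (-94, 14), (-92, 14), (-90, 19), (-88, 20), (-86, 19), (-84, 14), (-82, 14), (-80, 14), (-78, 14), (-76, 15), (-74, 14), (-72, 14), (-70, 14), (-6
[... 1895 characters left out ...]
 17), (-36, 16), (-34, 16), (-32, 17), (-30, 16), (-28, 16), (-26, 16), (-24, 16), (-22, 18), (-20, 20), (-18, 22), (-16, 22), (-14, 19), (-12, 17), (-10, 16), (-8, 16), (-6, 17), (-4, 16), (-2, 17), (0, 16), (2, 16), (4, 16), (6, 19), (8, 19), None, None, None, None, None, (20, 45), (22, 46), (24, 47), (26, 35), (28, 22), (30, 20), (32, 20), (34, 20), (36, 20), (38, 20), (40, 20), (42, 21), (44, 20), (46, 20), (48, 20), (50, 20), (52, 20), (54, 20), (56, 20), (58, 20), (60, 20), (62, 20), (64, 21), (66, 23), None, None, None, None, (76, 46), (78, 46), (80, 33), (82, 34), (84, 20), (86, 22), (88, 22), (90, 19), (92, 16), (94, 16), (96, 16), (98, 16), (100, 15), (102, 10), (104, 0), (106, 0)]
```

All fits agree between the views to about 1 mm and 1°:

| Item | x (mm) | y (mm) | Yaw (°) |
|---|---|---|---|
| Stand | 565.6 | 10.6 | -9.9 |
| Tray | 527.0 | -279.0 | -13.2 |
| Spacer | 513.9 | 301.9 | -14.05 |

The lane profile also matches the text: bed about 15–16 mm, rails 22, stop wall 38, seal 48. The right lane is clear. Next is picking up the tray.

```bash
cat >> h.py <<'E'
S=np.array([.5656,.0106]); SY=np.radians(-9.9)
def stand(x,y): 
    c,s=np.cos(SY),np.sin(SY); return np.array([S[0]+c*x-s*y,S[1]+s*x+c*y])
def inst(p):
    d=np.array(p[:2])-S; c,s=np.cos(SY),np.sin(SY); return np.array([d[0]*c+d[1]*s,-d[0]*s+d[1]*c])
def ori(yaw): return [0,np.pi/2,yaw]
def st(tag=""):
    s=observe(); print(tag,"t",round(s["time_s"],2),"p",np.round(np.array(s["eef_pos"])*1e3,1),"F",np.round(s["ft_force"],2),"T",np.round(s["torque"],2),"op",round(s["opening"]*1e3,1)); return s
E
python3 - <<'E'
from h import *
ty=np.radians(-13.2)
for nm,p,y in (("tray",(.527,-.279,.006),ty),("place",(*stand(.018,-.052),.022),SY),("spacer",(.5139,.3019,.03),np.radians(-14.05)+np.pi/2),("spacer-",(.5139,.3019,.03),np.radians(-14.05)-np.pi/2),("sp place",(*stand(-.036,-.052),.05),SY+np.pi/2),("sp place-",(*stand(-.036,-.052),.05),SY-np.pi/2)):
    q=inverse_kinematics(p,ori(y)); print(nm,np.round(p,3),None if q is None else np.round(q,2))
movep([.527,-.279,.12],ori(ty)); st("above")
move_l([.527,-.279,.006],feed=.1); st("down")
E
```

```text
tray [ 0.527 -0.279  0.006] [-0.62  0.41  1.75  0.    0.98 -1.96]
place [ 0.574 -0.044  0.022] [-0.21  0.35  1.8  -0.    0.99 -1.61]
spacer [0.514 0.302 0.03 ] [ 0.4   0.37  1.74  0.    1.02 -2.5 ]
spacer- [0.514 0.302 0.03 ] [ 0.4   0.37  1.74 -0.    1.02  0.64]
sp place [ 0.521 -0.034  0.05 ] None
sp place- [ 0.521 -0.034  0.05 ] [-0.22  0.19  1.93 -0.    1.02 -0.04]
above t 3.35 p [ 527.4 -278.3  120.1] F [ 0.34  0.86 -0.19] T [-0.02  0.02  0.01] op 85.6
down t 4.64 p [ 527.7 -279.5    6.9] F [ 0.27 -0.25 -0.33] T [-0.02 -0.04 -0.  ] op 86.0
```

Run:
```python
from h import *
gripper_to(0.05,30); st("grip")
p,d=get_image("scene"); q,e=get_image("top")
cv2.imwrite("pics/g1.png",np.hstack([cv2.resize(p[130:250,130:290,::-1],None,fx=2.5,fy=2.5),cv2.resize(np.clip(q[200:320,380:540,::-1]*1.6,0,255).astype(np.uint8),None,fx=2.5,fy=2.5)]))
move_l([.527,-.279,.03],feed=.08); st("lift")
q,e=get_image("scene"); cv2.imwrite("pics/g2.png",cv2.resize(q[130:250,130:290,::-1],None,fx=4,fy=4))
```

```text
grip t 5.0 p [ 527.5 -279.4    6.8] F [ 0.2  -0.29  3.73] T [0.03 0.05 0.03] op 59.6
lift t 5.55 p [ 527.5 -279.3   30.8] F [-0.57  0.41 -1.4 ] T [ 0.   -0.01  0.03] op 59.4
```

View pics/g1.png

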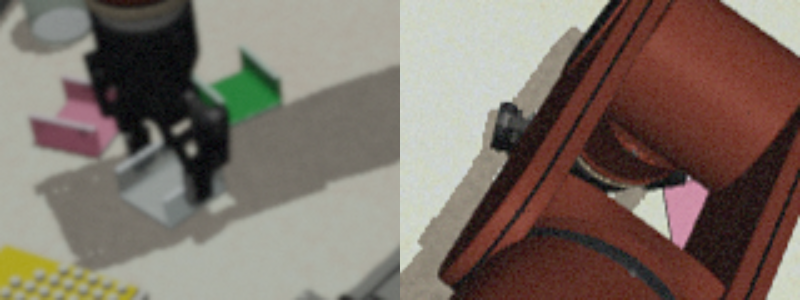

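View pics/g2.png

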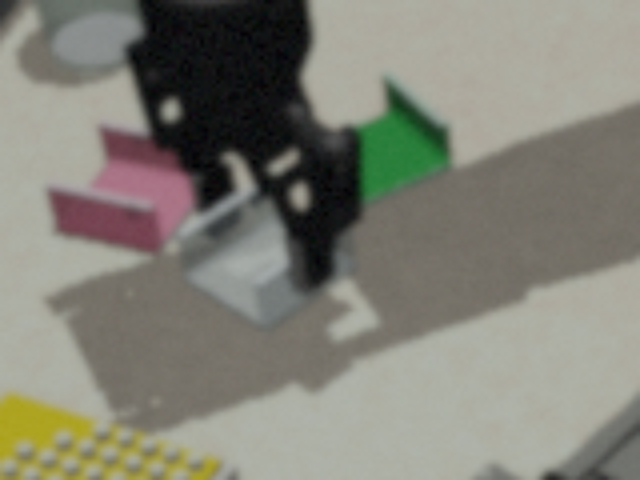

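The tray is held: the opening is 59.5 mm (its width) and it is level in the picture at about crop (265,265). Now carry it over the right lane and lower it until it touches.

Run:
```python
from h import *
move_l([.527,-.279,.11],feed=.15)
t=stand(.018,-.052)
movep([*t,.11],ori(SY)); s=st("over"); print(np.round(inst(s["eef_pos"])*1e3,1))
move_l([*t,.055],feed=.12)
q,e=get_image("scene"); cv2.imwrite("pics/p1.png",cv2.resize(q[190:340,230:420,::-1],None,fx=4,fy=4))
st("pre")
```

```text
over t 7.23 p [574.1 -44.6 109.5] F [-0.18 -0.38 -0.11] T [-0.04  0.01  0.01] op 59.4
[ 17.9 -52.9]
pre t 7.89 p [575.1 -44.3  55.8] F [-0.1   0.67 -0.74] T [ 0.02  0.01 -0.02] op 59.7
```

View pics/p1.png

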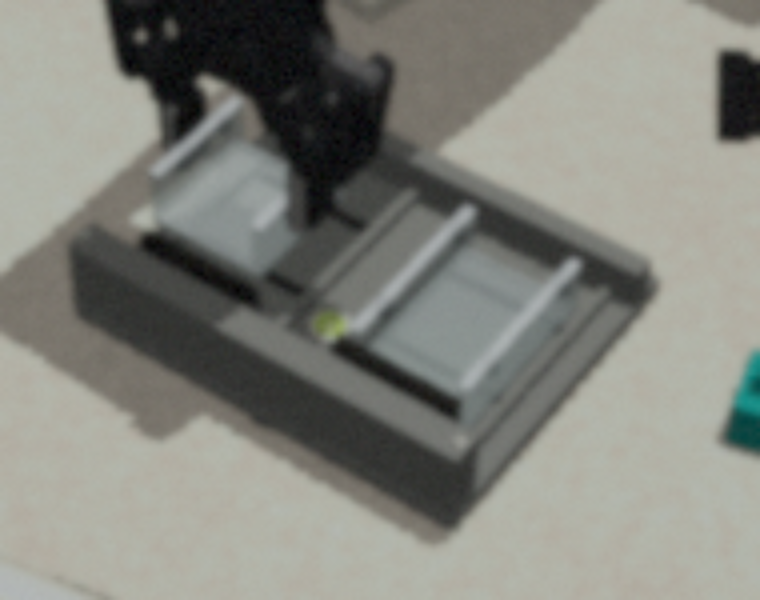

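The tray hovers over the free lane, squarely aligned, with the seal bar just in front of it at crop (200,265). Lowering under force guard.

Run:
```python
from h import *
t=stand(.018,-.052)
print(move_l([*t,.029],feed=.06,max_force=5)); st("29")
print(move_l([*t,.0205],feed=.02,max_force=4)); s=st("touch")
q,e=get_image("scene"); cv2.imwrite("pics/p2.png",cv2.resize(q[190:340,230:420,::-1],None,fx=4,fy=4))
```

```text
False
29 t 8.47 p [574.1 -43.6  28.5] F [-0.47 -0.27 -0.19] T [0.02 0.03 0.02] op 59.3
True
touch t 8.86 p [574.9 -43.8  22.7] F [ 0.15 -0.12  3.83] T [-0.03  0.04 -0.01] op 59.4
```

View pics/p2.png

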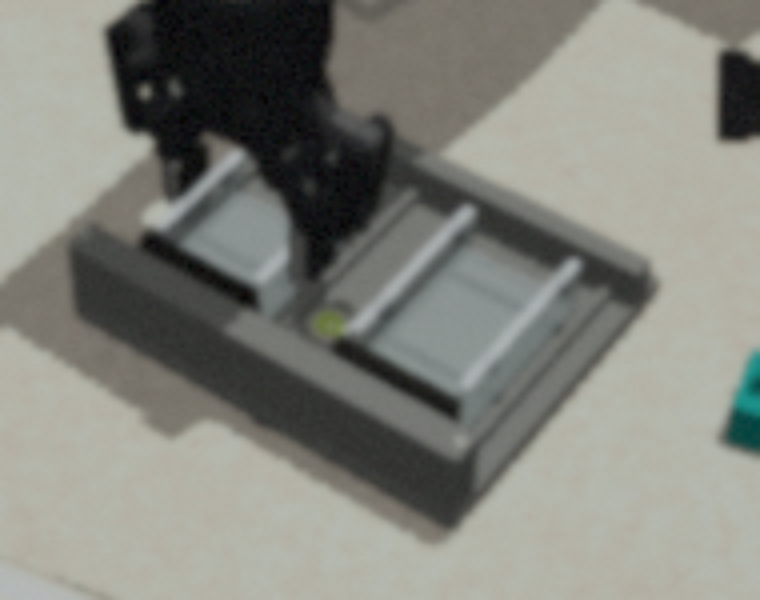

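Contact came at z = 22.7 mm, as expected for the bed (grip height 6.8 plus 16), and the tray's top is in line with the long tray's. Releasing, retreating and checking.

Run:
```python
from h import *
t=stand(.018,-.052)
gripper_to(0.074); st("rel")
move_l([*t,.11],feed=.15)
y=np.radians(-14.05)-np.pi/2
gripper_to(.05)
movep([.5139,.3019,.15],ori(y)); s=st("above sp")
out={}
for n in("scene","top"):
    q,e=get_image(n); np.save(f"pics/{n}1.npy",e); cv2.imwrite(f"pics/{n}1.png",q[:,:,::-1])
    C=cloud(n,e)
    ZB=[(a,b,c,d,t_) for a,b,c,d,t_ in TRAY]
    x,f=fit(C,TRAY,np.array([*t,SY]),.036,zb=.016 if n=="scene" else .0145,mask=None)
    print(n,"tray in stand",np.round(inst(x)*1e3,1),"yaw rel",np.round(np.degrees(x[2]-SY),2),round(f,2))
a=cv2.imread("pics/top1.png")[175:300,222:362]; b=cv2.imread("pics/scene1.png")[195:335,235:405]
cv2.imwrite("pics/p3.png",np.vstack([np.clip(cv2.resize(a,(480,429))*1.6,0,255).astype(np.uint8)])); cv2.imwrite("pics/p3s.png",cv2.resize(b,None,fx=4,fy=4,interpolation=2))
```

```text
rel t 9.21 p [573.7 -43.5  21.5] F [-0.05  0.04 -0.05] T [-0.03  0.03  0.03] op 74.0
above sp t 12.25 p [514.1 301.5 149.9] F [-0.96  0.07 -0.13] T [ 0.    0.   -0.02] op 50.0
scene tray in stand [ 17.1 -52.7] yaw rel 2.94 6.14
top tray in stand [ 18.  -53.1] yaw rel -0.04 2.82
```

View pics/p3.png

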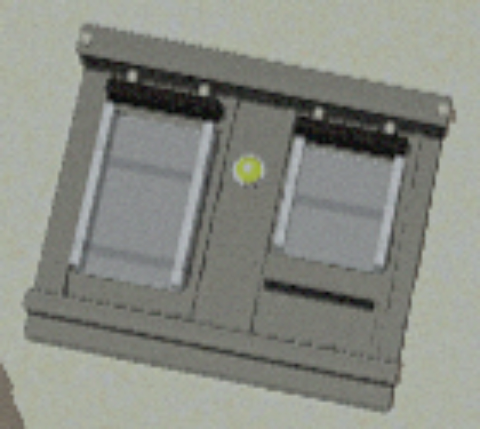

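View pics/p3s.png

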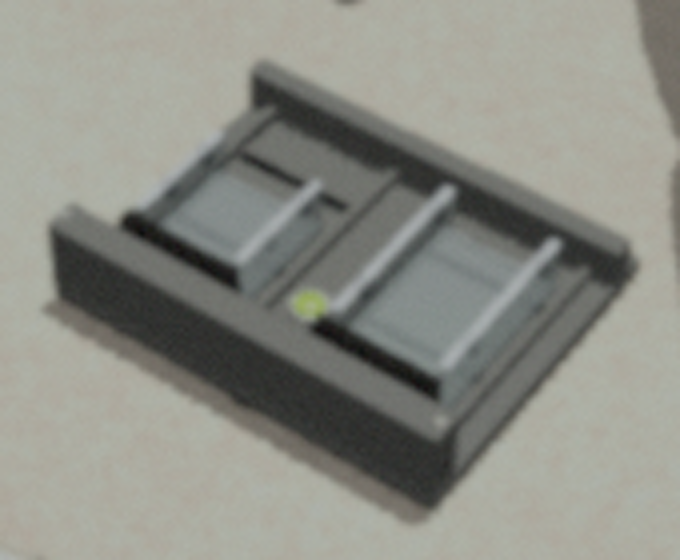

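The tray lies flat, square in the right lane (top fit: lane x +18, y -53, 0° relative yaw; the scene fit's 3° has a high residual from occluded walls, and its picture shows it parallel). The gap behind it is about 48 mm. Now the spacer.

Run:
```python
from h import *
y=np.radians(-14.05)-np.pi/2
p=[.5139,.3019]
print(move_l([*p,.032],feed=.1,max_force=6)); st("down")
gripper_to(.005,60); st("grip")
move_l([*p,.06],feed=.08); st("lift")
q,e=get_image("scene"); cv2.imwrite("pics/s1.png",cv2.resize(q[220:330,400:540,::-1],None,fx=5,fy=5))
```

```text
False
down t 13.68 p [514.6 302.2  32.9] F [ 0.49 -0.15 -0.27] T [ 0.03 -0.06 -0.02] op 50.3
grip t 14.12 p [514.3 302.1  32.6] F [-0.64  0.58  2.45] T [-0.03  0.03 -0.03] op 10.7
lift t 14.62 p [514.4 302.1  60.8] F [-0.12  0.18 -1.6 ] T [-0.05  0.01 -0.02] op 10.8
```

View pics/s1.png

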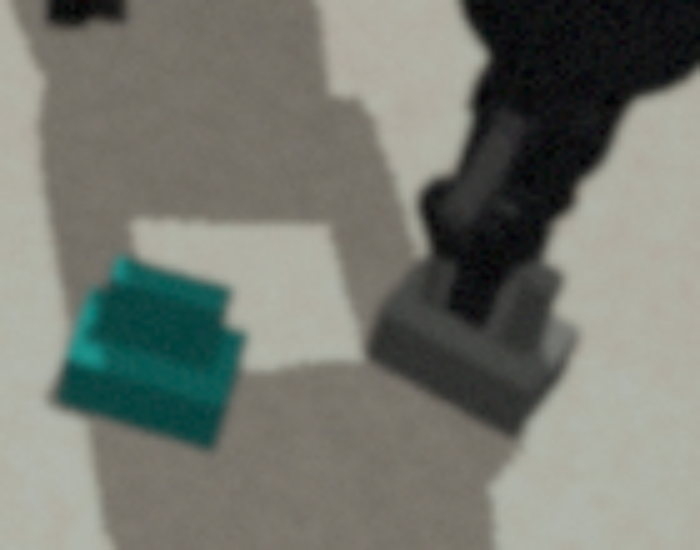

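The spacer is gripped by its fin (opening 10.7 mm) and level at crop (480,350). Carrying it to the gap, lane x = -36.

Run:
```python
from h import *
move_l([.5139,.3019,.14],feed=.15)
t=stand(-.036,-.052)
movep([*t,.14],ori(SY-np.pi/2)); s=st("over"); print(np.round(inst(s["eef_pos"])*1e3,1))
print(move_l([*t,.09],feed=.1,max_force=6)); st("90")
q,e=get_image("scene"); cv2.imwrite("pics/s2.png",cv2.resize(q[190:340,230:420,::-1],None,fx=4,fy=4))
```

```text
over t 16.62 p [521.2 -33.6 139.7] F [ 0.16 -0.54 -1.35] T [-0.04 -0.06 -0.02] op 10.7
[-36.1 -51.2]
False
90 t 17.27 p [521.5 -34.2  90.2] F [ 0.11  0.2  -0.84] T [ 0.01  0.01 -0.02] op 11.0
```

View pics/s2.png

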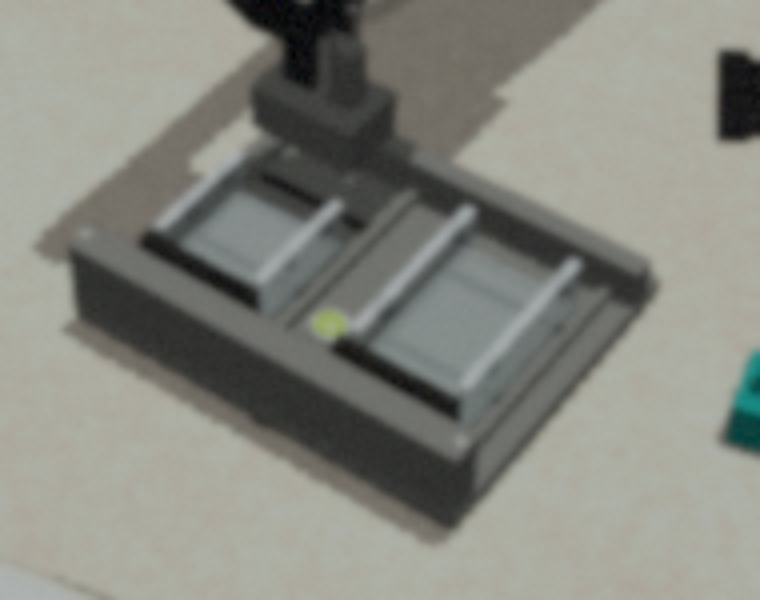

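The spacer is square above the gap (crop 325,110), and the tray is undisturbed. Lowering under guard.

Run:
```python
from h import *
t=stand(-.036,-.052)
print(move_l([*t,.056],feed=.05,max_force=5)); st("56")
print(move_l([*t,.0465],feed=.02,max_force=3.5)); s=st("touch"); print(np.round(inst(s["eef_pos"])*1e3,1))
hold(.2); st()
q,e=get_image("scene"); cv2.imwrite("pics/s3.png",cv2.resize(q[190:340,230:420,::-1],None,fx=4,fy=4))
```

```text
False
56 t 18.16 p [521.4 -34.5  56.1] F [ 0.7   0.39 -0.15] T [ 0.01  0.03 -0.01] op 10.7
True
touch t 18.58 p [521.7 -34.5  48.5] F [ 0.97 -0.19  4.26] T [0.02 0.04 0.03] op 11.1
[-35.5 -52. ]
 t 18.78 p [521.6 -34.5  48.5] F [1.01 0.09 5.3 ] T [ 0.05  0.   -0.  ] op 11.5
```

View pics/s3.png

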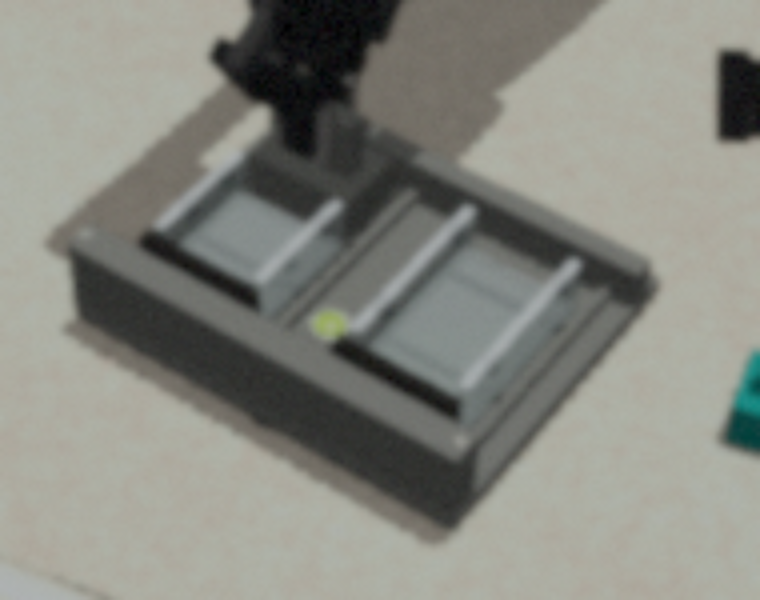

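The spacer sits on the bed (z = 48.5, expected 48.6). Unload it slightly and push along the lane in steps, watching the force along the lane.

```bash
cat >> h.py <<'E'
def avg(n=5):
    F=[];P=[]
    for _ in range(n):
        hold(.04); s=observe(); F.append(s["ft_force"]); P.append(s["eef_pos"])
    F=np.mean(F,0);P=np.mean(P,0); c,s_=np.cos(SY),np.sin(SY)
    return np.round([F[0]*c+F[1]*s_,-F[0]*s_+F[1]*c,F[2]],2),np.round([*inst(P)*1e3,P[2]*1e3],2),round(s["time_s"],2)
E
python3 - <<'E'
from h import *
z=.0482
move_l([*stand(-.036,-.052),z],feed=.02); print(*avg())
for x in (-.033,-.031,-.029,-.0275,-.0265,-.0255,-.0245):
    r=move_l([*stand(x,-.052),z],feed=.03,max_force=12); print(x,r,*avg())
E
```

```text
[ 1.28 -0.5   4.93] [-35.52 -52.04  48.53] 19.29
-0.033 False [-3.06 -0.34  9.62] [-33.61 -52.02  48.53] 19.75
-0.031 False [-5.71 -0.68 12.04] [-32.07 -51.98  48.54] 20.21
-0.029 False [-5.71 -0.34 12.45] [-30.15 -51.95  48.55] 20.67
-0.0275 False [-6.68 -0.14 12.95] [-28.89 -51.93  48.56] 21.12
-0.0265 False [-7.35 -0.21 14.16] [-28.1  -51.93  48.55] 21.58
-0.0255 False [-7.37 -0.55 14.02] [-27.14 -51.91  48.55] 22.04
-0.0245 False [-7.59 -0.52 14.06] [-26.13 -51.89  48.56] 22.5
```

The spacer is pressing down on the bed (Fz 14 N), so most of the along-lane force is bed friction. I'll unload vertically and then continue.

Run:
```python
from h import *
for z in(.0487,.0492,.0497,.0502):
    move_l([*stand(-.0245,-.052),z],feed=.02); f=avg(); print(z,*f)
    if f[0][2]<2: break
for n in("scene","top"):
    q,e=get_image(n); cv2.imwrite(f"pics/{n}2.png",q[:,:,::-1]); 
a=cv2.imread("pics/scene2.png")[195:335,235:405]; cv2.imwrite("pics/s4.png",cv2.resize(a,None,fx=4,fy=4,interpolation=2))
```

```text
0.0487 [-4.98 -0.47  8.71] [-25.94 -51.89  48.56] 22.96
0.0492 [-2.23  0.41  0.34] [-25.33 -51.89  48.57] 23.42
```

View pics/s4.png

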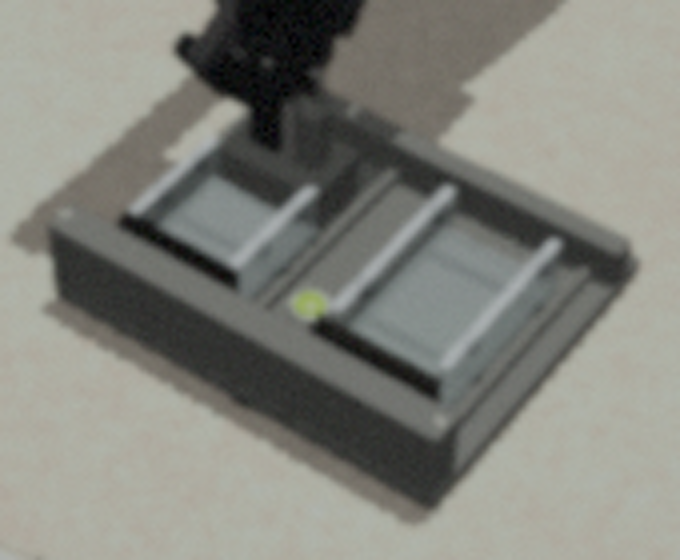

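Unloaded, the force is 2.2 N at x = -25.3 with Fz about 0. That agrees with the seal just being touched (geometry predicts x = -26). Continue to about 3.5–4 mm of give.

Run:
```python
from h import *
z=.0492
for x in (-.0235,-.0225,-.0215,-.0205,-.0195,-.0185):
    r=move_l([*stand(x,-.052),z],feed=.02,max_force=10); f=avg(); print(x,r,*f)
    if f[0][0]<-7.8 or f[1][0]>-22.2: break
    if f[0][2]>4: z+=.0002
    if f[0][2]<-1.5: z-=.0002
```

```text
-0.0235 False [-3.12  0.66 -1.86] [-24.1  -51.94  48.74] 23.98
-0.0225 False [-5.25  0.5  -0.77] [-23.15 -51.94  48.7 ] 24.43
-0.0215 False [-6.08  0.69  0.14] [-22.47 -51.94  48.64] 24.89
-0.0205 False [-7.81  0.58  1.16] [-21.9  -51.92  48.61] 25.35
```

The force is 7.8 N at x = -21.9, and both point to about 3.6–4 mm of give. Now a check in the pictures and for steadiness.

Run:
```python
from h import *
hold(.5); print(*avg()); st()
I={}
for n in("scene","top"):
    q,e=get_image(n); cv2.imwrite(f"pics/{n}3.png",q[:,:,::-1]); np.save(f"pics/{n}3.npy",e)
f=lambda p:cv2.resize(cv2.imread(p)[205:285,235:330],None,fx=4,fy=4,interpolation=2)
cv2.imwrite("pics/s5.png",np.hstack([f("pics/scene1.png"),f("pics/scene3.png")]))
a=cv2.imread("pics/top3.png")[175:300,222:362]; cv2.imwrite("pics/s6.png",np.clip(cv2.resize(a,None,fx=5,fy=5,interpolation=2)*1.6,0,255).astype(np.uint8))
```

```text
[-7.71  0.25  1.17] [-21.88 -51.92  48.63] 26.06
 t 26.06 p [535.1 -36.8  48.6] F [-7.15  1.58  1.38] T [0.4  1.4  0.03] op 10.7
```

View pics/s5.png

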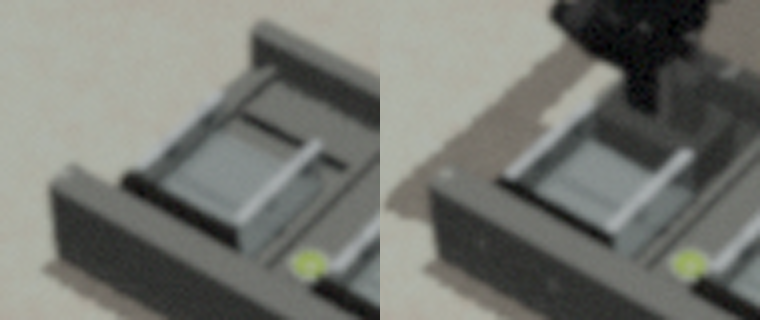

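View pics/s6.png

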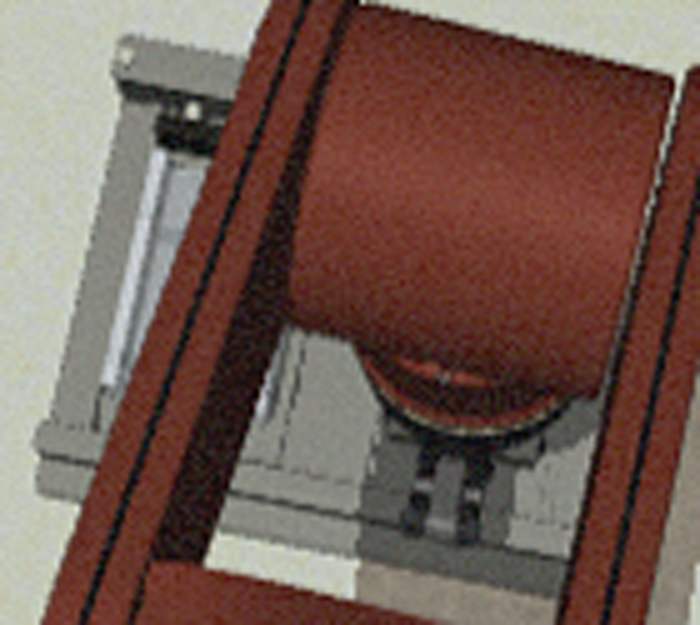

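The seal bar has visibly moved to the end wall (dark strip at right crop (555,205), now half hidden), and the tray's end touches it. One depth check of the seal's shift and squareness.

Run:
```python
from h import *
for k in(1,3):
    P=cloud("scene",np.load(f"pics/scene{k}.npy")).reshape(-1,3)
    d=P[:,:2]-S;c,s=np.cos(SY),np.sin(SY);X=(d[:,0]*c+d[:,1]*s)*1e3;Y=(-d[:,0]*s+d[:,1]*c)*1e3;Z=P[:,2]*1e3
    for nm,yc in(("R",-52),("L",52)):
      for a,b in((-22,-2),(2,22)):
        m=(Z>40)&(Z<51)&(X>40)&(X<66)&(Y>yc+a)&(Y<yc+b)
        print(k,nm,(a,b),m.sum(),"x pct",np.round(np.percentile(X[m],[5,15,50]),1))
    m=(Z>40)&(Z<52)&(X>-20)&(X<52)&(abs(abs(Y+52.5)-27.5)<5); 
    for sg in(1,-1):
        mm=m&(sg*(Y+52)>0); pf=np.polyfit(X[mm],Y[mm],1); print(k,"wall",sg,"yaw rel",np.round(np.degrees(np.arctan(pf[0])),2),"Z",np.median(Z[mm]).round(1),"xmin",np.percentile(X[mm],2).round(1))
    m=(abs(Y+52)<15)&(X>0)&(X<40); print("floor z",np.median(Z[m]).round(1))
```

```text
1 R (-22, -2) 51 x pct [52.7 54.  57.9]
1 R (2, 22) 58 x pct [52.8 54.1 57.9]
1 L (-22, -2) 64 x pct [52.  53.5 57.6]
1 L (2, 22) 67 x pct [53.  54.3 58.4]
1 wall 1 yaw rel -0.28 Z 46.0 xmin -9.8
1 wall -1 yaw rel 0.01 Z 45.7 xmin -10.1
floor z 20.4
3 R (-22, -2) 36 x pct [55.4 56.8 59.2]
3 R (2, 22) 42 x pct [56.1 57.  59.8]
3 L (-22, -2) 66 x pct [53.1 54.5 58.3]
3 L (2, 22) 63 x pct [52.3 53.5 57.8]
3 wall 1 yaw rel 1.2 Z 45.2 xmin -18.1
3 wall -1 yaw rel -0.91 Z 45.2 xmin -17.7
floor z 280.1
```

View pics/scene3.png

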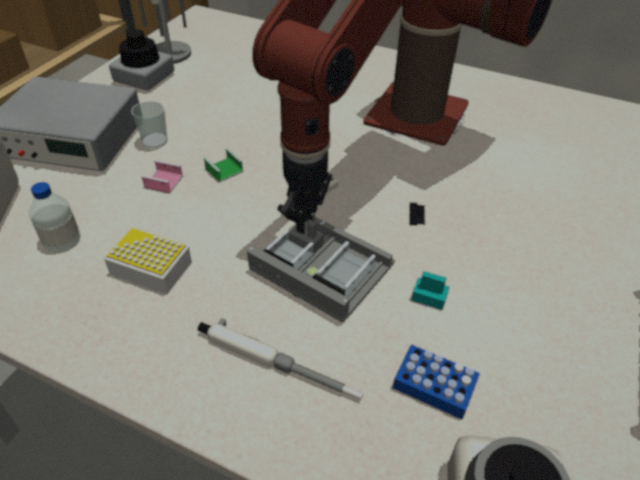

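All the other things are where they were: pink tray (162,178), green tray (223,166), turquoise block (431,288) and the long tray (348,267). Handing in.

Run:
```python
from h import *
print(*avg(3)); job_done()
```

```text
[-7.95  0.57  1.29] [-21.88 -51.93  48.62] 26.28
the job is handed in; nothing more can be done
```

The short clear tray lies flat in the free right lane. I let go of it, slid the grey spacer in behind it and pushed it against the sealing bar. I handed in at about 26 s, still gripping the spacer and pressing.

**Last checks**
- **Push force:** a steady 7.7–8 N along the lane, with only about 1.3 N on the spacer vertically.
- **Seal give:** about 3 mm by depth image, even across both halves of the bar, and about 4 mm by arm position. The left seal did not move.
- **Tray height:** the wall tops are at 45–46 mm, as they should be with the tray flat on the bed.
- **Surroundings:** the long tray, look-alikes and other bench items appear unmoved in the final picture.

**Checks that disagreed**
- After I placed the tray, the scene-view fit showed it turned by 3°, but with a poor residual. The top view and the pictures showed it square.
- In the final image, the yaw fits of the two tray walls gave +1.2° and -0.9°. They contradict each other because the gripper and spacer spoil the fit, so I relied on the even give of the seal instead.
- During the first part of the push, the spacer pressed on the bed with up to 14 N. I raised it by about 1 mm to unload it before the final press.

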